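# Find the loaded handset by weight and box it

## Robot

A 6-joint arm with a two-finger parallel gripper is mounted at the origin on the work surface. World frame = base frame: x ahead of the robot, y to its left, z up, the work surface at z = 0. Lengths are in m, angles in rad, forces in N, time in s.
With the tool pointing down it reaches from about 0.35 to 0.775 m from the base axis. Payload 5.5 kg.
Tool frame: the origin (TCP) lies at the very end of the fingers, on their centre line; the grasp point (between the pads) lies arm.grasp_offset behind it (arm.grasp_offset is the distance from the TCP to the grasp point, in m); z points along the fingers, y is the line along which they close (so a half turn about z gives the same grasp; the last joint's range is limited). The gripper opens to 85 mm and grips with 20 to 120 N. Pads are 22 mm wide; open, the fingers measure 114 mm over their backs; the gripper's body (76 mm by 85 mm) begins 54 mm behind the grasp point. The pads swing forward as they close: fully open they stand 13 mm farther back than shut.
Start: joints at [1.059, 0.313, 0.046, 1.304, 0, 1.431], TCP at [0.209, 0.536, 0.207] pointing down, gripper open.
Joint ranges: [-2.76, 2.76], [-0.86, 1.69], [-1.03, 1.26], [-2.2, 2.34], [-1.47, 1.5], [-3.14, 3.14]. Speed limits (rad/s): [2.57, 2.57, 3.14, 3.14, 3.14, 3.14].

## Interface

Orientations are given as a unit quaternion [x, y, z, w].
In Python, from cell import arm gives the robot as it stands.
- The arm moves only by the tool apply_moves, never from a script. Its argument "series" is a list of rows, each a list of 7 numbers: the opening, from 0 (shut) to 1 (fully open), then the shift along the tool's x, y, z in m, then the turn, a rotation vector about the tool's x, y, z in degrees. A call has 1 to 12 rows; each row shifts and turns the commanded pose from where the row before left it, along the tool's axes as they then stand; what a row does not reach is not made up. A row lasts 1/8 s, in which the tool goes at most 62.5 mm and 10.7 degrees, less where a joint would pass 70% of its speed; a pose out of reach is approached as far as the arm can. A call is refused whole if a number of a shift passes 0.0625 or a number of a turn 10.7, either way. A call with a gripper value outside its range is refused whole. The fingers move at their own pace and stop on an object; the grip force is fixed at half the most. Time passes only in rows, so rows that do not move let the fingers close. It gives the time, the measured TCP pose, the force, the opening and the grip force at its end, in the units of the state.
- arm.sense(): the state, without advancing time (a new reading comes with each control period).
- arm.get_image(name): name is "side" or "top" or "wrist"; returns a dict with "image" (420x560x3 uint8, blue, green, red), "camera_matrix" (3x3 intrinsics, pixels), "rvec" (rotation vector, rad) and "tvec" (3), from world to camera coordinates, as OpenCV has them; the wrist camera has in their place "mount" (4x4, takes a point from camera to tool coordinates, whose origin is the TCP and whose axes are the flange's). Camera axes: x right, y down, z forward; pixel columns grow to the right and rows downward; lengths in m; the calibration is good to about 2 mm. A picture is of the moment at which its call begins: read the wrist's pose just before it. There is no depth.
- arm.finish_job(): hands the job in; it is judged then, once.
The state is a dict: "t": time; "joint_positions": joint angles; "qd": joint speeds; "joint_torque": joint torques, N m; "eef_pos": TCP position; "ee_rot": TCP orientation; "force": force on the tool from outside, world axes, zero at the start; "moment": the same for the moment, N m; "grip_width": opening from 0.0 (shut) to 1.0 (fully open); "finger_force": force on a finger pad.
Only numpy, scipy, OpenCV 4.12 (cv2) and the standard library are available. Lean on these libraries where they do the work, as an engineer would, in place of code of your own. Each camera call takes 0.05 s, during which the arm holds its last target. There are 200 camera calls.

## Task

Only one of the three identical aluminium handsets on the glass tray still has its battery pack in, which makes it clearly heavier: find it by lifting, lay it flat in the open wooden box, then slide the lid shut until it clicks fully home. Leave the two empty handsets lying flat on the tray and everything else where it is.

Things in the scene. Friction and masses are not known exactly. Their poses are not given: they have to be found in the camera images.
- handset_a: one of three identical matte aluminium handsets, 110 (own x) x 42 (own y) x 24 mm high, keys flush on top; starts flat on the tray, at least 30 mm clear of its neighbours. Origin: centre of the underside. It weighs about 140 g empty, 300 to 400 g with its battery pack; which of the three is loaded varies and cannot be seen
- handset_b: one of three identical matte aluminium handsets, 110 (own x) x 42 (own y) x 24 mm high, keys flush on top; starts flat on the tray, at least 30 mm clear of its neighbours. Origin: centre of the underside. It weighs about 140 g empty, 300 to 400 g with its battery pack; which of the three is loaded varies and cannot be seen
- handset_c: one of three identical matte aluminium handsets, 110 (own x) x 42 (own y) x 24 mm high, keys flush on top; starts flat on the tray, at least 30 mm clear of its neighbours. Origin: centre of the underside. It weighs about 140 g empty, 300 to 400 g with its battery pack; which of the three is loaded varies and cannot be seen
- tray: fixed clear glass tray, 250 (own x) x 340 (own y) x 16 mm high, 5 mm walls and 5 mm floor; origin: centre of its underside, on the cabinet top. The handsets lie in its half nearer the robot
- box: fixed wooden box, outside 120 (own x) x 166 (own y) mm, walls 40 mm high, lid guides up to 52 mm at the long sides; inside 100 (x) x 150 (y) x 34 mm deep, floor 6 mm thick; origin: centre of its underside, on the cabinet top. The open lid stands out beyond its +y end, leaving the inside free from y = -75 to at least y = +44 mm
- lid (a joint): opening of the sliding lid in m: 0 shut, 0.14 fully open, towards the box's +y. Dark wood panel 110 x 164 x 8 mm, top 48 mm above the cabinet top, about 1 N of friction. A spring ball detent resists with about 5 N between 14 and 6 mm before shut, then snaps the lid home against its stop; short of that it is not latched
- lid_grip (a point): centre of the top of the lid's brass grip bar, 72 mm above the cabinet top; the bar is 60 mm long along the box's x, 14 mm thick along the box's y, and stands 24 mm up from the lid. Axes as the box's; with the lid shut it is at y = +60 mm of the box
- dish: white ceramic ring dish, 64 mm across, 24 mm high, at the tray's far side; origin: centre of underside; bystander
- puck: round white smart-speaker remote, 52 mm across, 16 mm high, at the tray's far side; origin: centre of underside; bystander
- clip: silver spring clip holding two battery covers, about 60 x 32 x 15 mm, at the tray's far side; origin: centre of underside; bystander
- slim_remote: slim aluminium remote, 35 x 150 x 9 mm, on the cabinet top beyond box and tray; origin: centre of underside; bystander
Mind the look-alikes: they are no part of the job. Leave any blue or pink look-alike of the handset_b alone. Several things have the shape of the box; the one meant has the colours described above.

How it is judged:
On the way, in this order (a step that is already met when the one before it is completed fails the run):
1. the loaded (heavy) handset lies flat in the box, released, with the lid still open (((x of handset_a in the frame of box between -0.05 and 0.05 m and y of handset_a in the frame of box between -0.075 and 0.075 m and z of handset_a in the frame of box below 0.016 m and angle between handset_a's own z axis and vertical below 0.15 rad and contact force between handset_a and box above 2.2 N and contact force between handset_a and the fingers below 0.05 N and linear speed of handset_a below 0.02 m/s) or (x of handset_b in the frame of box between -0.05 and 0.05 m and y of handset_b in the frame of box between -0.075 and 0.075 m and z of handset_b in the frame of box below 0.016 m and angle between handset_b's own z axis and vertical below 0.15 rad and contact force between handset_b and box above 2.2 N and contact force between handset_b and the fingers below 0.05 N and linear speed of handset_b below 0.02 m/s) or (x of handset_c in the frame of box between -0.05 and 0.05 m and y of handset_c in the frame of box between -0.075 and 0.075 m and z of handset_c in the frame of box below 0.016 m and angle between handset_c's own z axis and vertical below 0.15 rad and contact force between handset_c and box above 2.2 N and contact force between handset_c and the fingers below 0.05 N and linear speed of handset_c below 0.02 m/s)) and value of joint lid above 0.02 m), for 0.15 s.
2. the lid is pushed past its detent, fully shut (value of joint lid below 0.0025 m), for 0.2 s.
At the end, for the whole second after the job is handed in: The loaded handset lies flat and still in the box (its weight of over 2.2 N rests on the box), the other two lie flat and still within the tray, and the lid is latched, within 2.5 mm of fully shut (((x of handset_a in the frame of box between -0.05 and 0.05 m and y of handset_a in the frame of box between -0.075 and 0.075 m and z of handset_a in the frame of box below 0.016 m and angle between each of handset_a, handset_b, handset_c's own z axis and vertical below 0.15 rad and contact force between handset_a and box above 2.2 N and contact force between handset_a and the fingers below 0.05 N and linear speed of each of handset_a, handset_b, handset_c below 0.02 m/s and x of handset_b in the frame of tray between -0.12 and 0.12 m and y of handset_b in the frame of tray between -0.165 and 0.165 m and z of each of handset_b, handset_c in the frame of tray below 0.015 m and x of handset_c in the frame of tray between -0.12 and 0.12 m and y of handset_c in the frame of tray between -0.165 and 0.165 m) or (x of handset_b in the frame of box between -0.05 and 0.05 m and y of handset_b in the frame of box between -0.075 and 0.075 m and z of handset_b in the frame of box below 0.016 m and angle between each of handset_b, handset_a, handset_c's own z axis and vertical below 0.15 rad and contact force between handset_b and box above 2.2 N and contact force between handset_b and the fingers below 0.05 N and linear speed of each of handset_b, handset_a, handset_c below 0.02 m/s and x of handset_a in the frame of tray between -0.12 and 0.12 m and y of handset_a in the frame of tray between -0.165 and 0.165 m and z of each of handset_a, handset_c in the frame of tray below 0.015 m and x of handset_c in the frame of tray between -0.12 and 0.12 m and y of handset_c in the frame of tray between -0.165 and 0.165 m) or (x of handset_c in the frame of box between -0.05 and 0.05 m and y of handset_c in the frame of box between -0.075 and 0.075 m and z of handset_c in the frame of box below 0.016 m and angle between each of handset_c, handset_a, handset_b's own z axis and vertical below 0.15 rad and contact force between handset_c and box above 2.2 N and contact force between handset_c and the fingers below 0.05 N and linear speed of each of handset_c, handset_a, handset_b below 0.02 m/s and x of handset_a in the frame of tray between -0.12 and 0.12 m and y of handset_a in the frame of tray between -0.165 and 0.165 m and z of each of handset_a, handset_b in the frame of tray below 0.015 m and x of handset_b in the frame of tray between -0.12 and 0.12 m and y of handset_b in the frame of tray between -0.165 and 0.165 m)) and value of joint lid below 0.0025 m and velocity of joint lid below 0.01 m/s); the robot touches nothing.
It fails at once if the ring dish is moved by more than 40 mm (distance of dish from where it was at the start of the episode above 0.04 m).
It fails at once if the round white remote is moved by more than 40 mm (distance of puck from where it was at the start of the episode above 0.04 m).
It fails at once if the spring clip is moved by more than 40 mm (distance of clip from where it was at the start of the episode above 0.04 m).
It fails at once if the slim remote is moved by more than 40 mm (distance of slim_remote from where it was at the start of the episode above 0.04 m).
It also fails if it takes over 72 s, if anything falls off the work surface, if the arm or the gripper's body presses on something with over 40 N, if the wrist force passes 120 N, or if a joint passes its speed limit or range.

## Working session

There is one attempt and no reset: what is moved stays moved. The work goes in short steps, Python scripts to look and compute and a tool call to move; the robot and the scene stay as the last step left them, time stands still between calls to the robot, and variables do not carry over. Pictures are saved under pics/ and viewed, at most 10 in all, crops included, and the job is handed in when it is done.

Besides the shell and the picture viewer there is one more tool, called after "Request:" by a JSON object that holds its "op" and its "data". apply_moves: Moves the arm, as the interface text tells. Its arguments: {"type":"object","properties":{"series":{"type":"array"}},"required":["series"]}

```bash
ls; mkdir -p pics; python3 - <<'E'
from cell import arm
import cv2,numpy as np
print(arm.grasp_offset, arm.sense())
for n in("top","side"):
    d=arm.get_image(n);cv2.imwrite(f"pics/{n}0.png",d["image"]);print(n,d["camera_matrix"],d["rvec"],d["tvec"])
E
```

```text
pics
0.0187 {'t': 0.0, 'joint_positions': array([ 1.05937691e+00,  3.14013943e-01,  4.49913832e-02,  1.30359284e+00,
       -4.24662099e-06,  1.43122832e+00]), 'qd': array([-1.75407253e-04, -8.23626683e-04,  8.45203645e-04, -7.04501407e-05,
        1.22780657e-04,  6.36513989e-04]), 'joint_torque': array([-4.18797072e-05, -4.80621314e+01,  2.98536354e+01,  1.94122188e-02,
       -2.03210511e-04,  2.13411880e-05]), 'eef_pos': array([0.20864476, 0.535225  , 0.20650627]), 'ee_rot': array([ 1.84856282e-01,  9.82765144e-01, -8.62460350e-04, -2.88837332e-04]), 'force': array([0.36670902, 0.16164179, 0.35382003]), 'moment': array([ 0.01284866, -0.03313989,  0.06840742]), 'finger_force': 0.0, 'grip_width': 1.00000561162551}
top [[460.19837311   0.         282.00924371]
 [  0.         460.19837311 209.08499734]
 [  0.           0.           1.        ]] [ 2.16011298 -2.12514235  0.20178597] [-0.0366281   0.52484212  1.1499411 ]
side [[394.34392017   0.         276.85019074]
 [  0.         394.34392017 212.41432416]
 [  0.           0.           1.        ]] [ 2.35421212 -0.60749263  0.20585036] [-0.43939492  0.25599725  1.00415865]
```

View pics/top0.png

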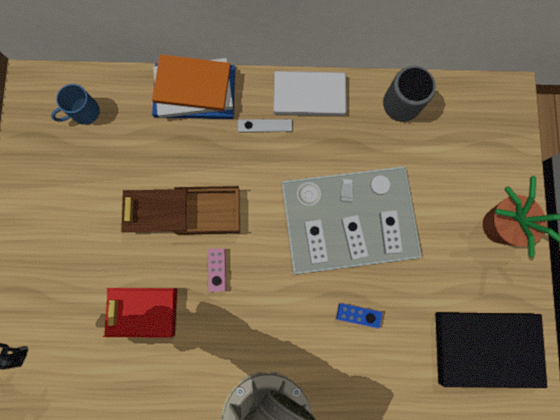

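View pics/side0.png

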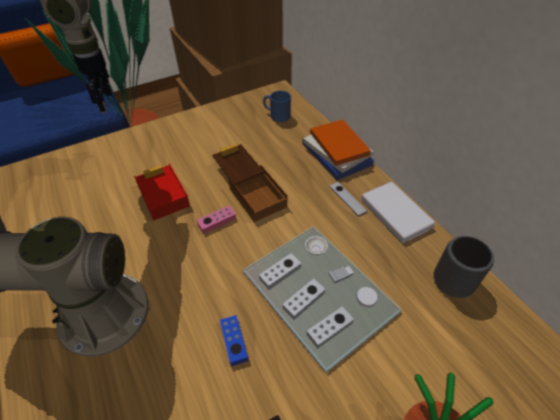

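The top view shows the three silver handsets at about (316,241), (355,237) and (391,232). The open brown wooden box is at (180,211), with its brass grip at (128,209). The look-alikes are the red box (141,313), pink remote (216,270) and blue remote (360,315). The brown wooden box fits the description; the red one is ruled out by its colour. I'll check this in enlarged crops.

```bash
python3 - <<'E'
import cv2
a=cv2.imread("pics/top0.png");b=cv2.imread("pics/side0.png")
cv2.imwrite("pics/topc.png",cv2.resize(a[160:280,112:428],None,fx=2.5,fy=2.5,interpolation=cv2.INTER_CUBIC))
cv2.imwrite("pics/sidec.png",cv2.resize(b[140:370,205:405],None,fx=2.5,fy=2.5,interpolation=cv2.INTER_CUBIC))
E
```

```text
(no output)
```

View pics/topc.png

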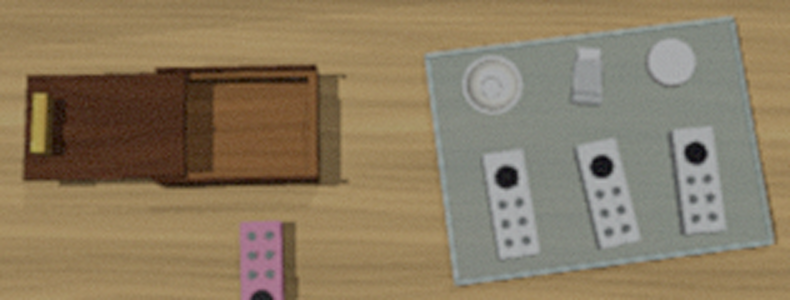

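View pics/sidec.png

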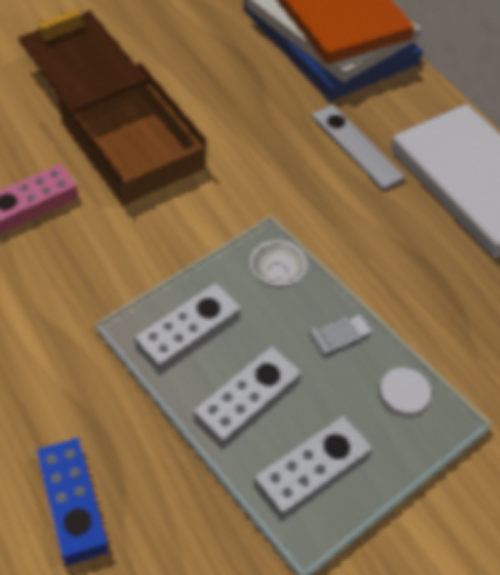

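The crops show the following:
- **Handsets:** all three are silver, with dark disc keys at (507,176), (602,166) and (696,152) in the top crop.
- **Box:** the open brown wooden box has its inside free on the right, and the lid with its brass grip is out to the left at (40,122).

Now I'll triangulate.

```bash
cat >h.py <<'E'
import cv2,numpy as np
from cell import arm
K={'top':(np.array([[460.19837311,0,282.00924371],[0,460.19837311,209.08499734],[0,0,1]]),np.array([2.16011298,-2.12514235,.20178597]),np.array([-.0366281,.52484212,1.1499411])),
'side':(np.array([[394.34392017,0,276.85019074],[0,394.34392017,212.41432416],[0,0,1]]),np.array([2.35421212,-.60749263,.20585036]),np.array([-.43939492,.25599725,1.00415865]))}
def P(n):
    k,r,t=K[n];return k@np.c_[cv2.Rodrigues(r)[0],t]
def px(n,p): 
    o=(112,160) if n=='top' else (205,140)
    return (np.array(p,float)+.5)/2.5-.5+np.array(o)
def tri(a,b):
    X=cv2.triangulatePoints(P('top'),P('side'),px('top',a).reshape(2,1),px('side',b).reshape(2,1));return (X[:3]/X[3]).ravel()
def plane(n,p,z):
    k,r,t=K[n];R=cv2.Rodrigues(r)[0];c=-R.T@t;d=R.T@np.linalg.inv(k)@np.r_[px(n,p),1]
    return c+d*(z-c[2])/d[2]
E
python3 - <<'E'
from h import *
np.set_printoptions(precision=4,suppress=True)
T={'H1':[(484,153),(522,149),(540,254),(503,260),(507,176)],'H2':[(577,145),(614,138),(640,240),(602,249),(602,166)],'H3':[(671,129),(711,126),(724,231),(685,235),(696,152)]}
S={'H1':[(219,284),(239,308),(160,362),(137,339),(208,307)],'H2':[(273,348),(299,374),(222,436),(195,413),(267,374)],'H3':[(346,417),(371,448),(282,508),(255,480),(337,446)]}
for h in T:
    X=np.array([tri(a,b) for a,b in zip(T[h],S[h])])
    print(h,'tri z',X[:,2],'centre',X[:4].mean(0))
    for n,L in(('top',T[h]),('side',S[h])):
        Y=np.array([plane(n,a,.029) for a in L]);a=Y[0]+Y[1]-Y[2]-Y[3]
        print(n,Y[:4].mean(0),'yaw',np.degrees(np.arctan2(a[1],a[0])),np.linalg.norm(a)/2,np.linalg.norm(Y[0]-Y[1]+Y[3]-Y[2])/2)
print('box')
for a,b in [((316,67),(204,148)),((318,184),(127,186)),((158,70),(143,68)),((163,186),(62,113)),((40,122),(60,24))]:
    print(tri(a,b),plane('top',a,.052),plane('side',b,.052))
print('grip',plane('top',(40,122),.072),plane('side',(60,24),.072))
print('gripends',plane('top',(40,93),.072),plane('top',(41,152),.072))
E
```

```text
H1 tri z [0.0279 0.0302 0.0334 0.0301 0.0326] centre [ 0.4457 -0.1196  0.0304]
top [ 0.445  -0.1196  0.029 ] yaw 10.030940286384505 0.11204342455955972 0.03954611641312938
side [ 0.4471 -0.1191  0.029 ] yaw 9.588273157391034 0.10938244420716851 0.03745161533088397
H2 tri z [0.0272 0.0269 0.0348 0.0268 0.0315] centre [ 0.4585 -0.22    0.0289]
top [ 0.4582 -0.22    0.029 ] yaw 13.296863745292866 0.11059714165429652 0.04044020989729325
side [ 0.4586 -0.2202  0.029 ] yaw 12.581852808227778 0.10777409999482548 0.03775603785035105
H3 tri z [0.0246 0.0292 0.0334 0.024  0.0309] centre [ 0.4742 -0.3149  0.0278]
top [ 0.4732 -0.3144  0.029 ] yaw 5.874246663523328 0.11167472851296822 0.0419586209575066
side [ 0.4748 -0.3157  0.029 ] yaw 5.52587490002137 0.11030122914605468 0.03741899868945304
box
[0.5838 0.0884 0.0368] [0.5815 0.0869 0.052 ] [0.5752 0.0762 0.052 ]
[0.4659 0.0809 0.0372] [0.4595 0.0812 0.052 ] [0.4674 0.0675 0.052 ]
[0.5796 0.2522 0.0397] [0.5752 0.25   0.052 ] [0.5764 0.2393 0.052 ]
[0.4589 0.2444 0.0226] [0.4547 0.2385 0.052 ] [0.4507 0.2154 0.052 ]
[0.5164 0.365  0.0599] [0.5185 0.3674 0.052 ] [0.5186 0.3743 0.052 ]
grip [0.5152 0.361  0.072 ] [0.5106 0.3511 0.072 ]
gripends [0.5449 0.3631 0.072 ] [0.4847 0.3578 0.072 ]
```

```bash
cat >d.py <<'E'
import sys,numpy as np
from scipy.spatial.transform import Rotation as R
from cell import arm
# usage: d.py x y z yaw_of_tool_y_deg : first total turn, then total shift in tool axes after the turn
x,y,z,w=map(float,sys.argv[1:5]);s=arm.sense()
r=R.from_quat(s['ee_rot']);p=np.array(s['eef_pos'])
w=np.radians(w);ty=np.array([np.cos(w),np.sin(w),0]);tz=np.array([0,0,-1.])
g=R.from_matrix(np.c_[np.cross(ty,tz),ty,tz])
np.set_printoptions(precision=4,suppress=True)
print('t',s['t'],'pos',p,'turn',(r.inv()*g).as_rotvec(degrees=True),'shift',g.inv().apply(np.array([x,y,z])-p),'F',s['force'],'grip',s['grip_width'])
E
python3 d.py 0.446 -0.1195 0.08 99.8
```

```text
t 0.1 pos [0.2087 0.5353 0.2066] turn [ -0.088   -0.039  -31.1026] shift [-0.1224 -0.6856  0.1266] F [-0.0504 -0.2083 -0.8606] grip 1.0009345226779545
```

Request:
{"op": "apply_moves", "data": {"series": [[0.8,0,0,0,0,0,-10.37],[0.8,0,0,0,0,0,-10.37],[0.8,0,0,0,0,0,-10.37],[0.8,-0.0102,-0.0571,0,0,0,0],[0.8,-0.0102,-0.0571,0,0,0,0],[0.8,-0.0102,-0.0571,0,0,0,0],[0.8,-0.0102,-0.0571,0,0,0,0],[0.8,-0.0102,-0.0571,0,0,0,0],[0.8,-0.0102,-0.0571,0,0,0,0],[0.8,-0.0102,-0.0571,0,0,0,0],[0.8,-0.0102,-0.0571,0,0,0,0],[0.8,-0.0102,-0.0571,0,0,0,0]]}}

```text
t: 1.6
eef_pos: [0.3871, 0.0432, 0.2073]
ee_rot: [-0.085, 0.996, 0.0, 0.0]
force: [1.0, 0.6, -0.3]
grip_width: 0.804
finger_force: 0.0
```

Request:
{"op": "apply_moves", "data": {"series": [[0.8,-0.0102,-0.0571,0.02,0,0,0],[0.8,-0.0102,-0.0571,0.04,0,0,0],[0.8,-0.0102,-0.0571,0.04,0,0,0],[0.8,0,0,0.02,0,0,0],[0.8,0,0,0,0,0,0]]}}

```text
t: 2.22
eef_pos: [0.4398, -0.106, 0.0945]
ee_rot: [-0.085, 0.996, 0.001, -0.002]
force: [0.6, 0.5, -0.0]
grip_width: 0.797
finger_force: 0.0
```

```bash
python3 d.py 0.446 -0.1195 0.008 99.8
```

```text
t 2.225 pos [ 0.4398 -0.106   0.0945] turn [ 0.1692 -0.2363 -0.073 ] shift [-0.0038 -0.0143  0.0865] F [ 0.594   0.4799 -0.0251] grip 0.7970778362771987
```

Request:
{"op": "apply_moves", "data": {"series": [[0.8,0,0,0,0,0,0],[0.8,0,0,0,0,0,0]]}}

```text
t: 2.48
eef_pos: [0.4425, -0.106, 0.0976]
ee_rot: [-0.086, 0.996, -0.0, 0.001]
force: [0.6, -1.3, 0.8]
grip_width: 0.801
finger_force: 0.0
```

```bash
python3 d.py 0.446 -0.1195 0.008 99.8
```

```text
t 2.475 pos [ 0.4425 -0.106   0.0976] turn [-0.0614  0.1057  0.0772] shift [-0.0011 -0.0139  0.0896] F [ 0.6257 -1.3243  0.7933] grip 0.8013044327795953
```

Request:
{"op": "apply_moves", "data": {"series": [[0.8,-0.001,-0.0139,0.025,0,0,0],[0.8,0,0,0.035,0,0,0],[0.8,0,0,0.02,0,0,0],[0.8,0,0,0.0096,0,0,0],[0.8,0,0,0,0,0,0],[0.0,0,0,0,0,0,0],[0.0,0,0,0,0,0,0],[0.0,0,0,0,0,0,0],[0.0,0,0,0,0,0,0]]}}

```text
t: 3.6
eef_pos: [0.4453, -0.1199, 0.0071]
ee_rot: [-0.085, 0.996, -0.0, 0.0]
force: [-0.2, 0.0, -0.5]
grip_width: -0.001
finger_force: 0.0
```

```bash
python3 d.py 0.446 -0.1195 0.008 99.8
```

```text
t 3.6 pos [ 0.4453 -0.1199  0.0071] turn [-0.0103  0.025   0.0062] shift [-0.0007  0.0003 -0.0009] F [-0.2317  0.0471 -0.4813] grip -0.0005588811763703887
```

The fingers closed on nothing, so I'll look.

```bash
python3 - <<'E'
from cell import arm
import cv2,numpy as np
a=arm.get_image("side")["image"][200:380,220:420];b=arm.get_image("wrist")["image"]
a=cv2.resize(a,(467,420));cv2.imwrite("pics/m1.png",cv2.resize(np.hstack([a,b]),(800,327)))
E
```

```text
(no output)
```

View pics/m1.png

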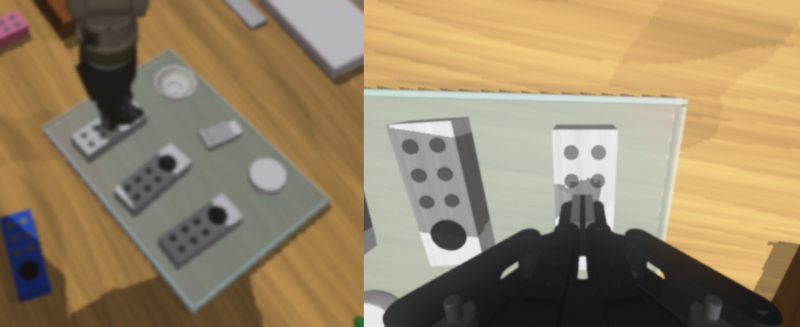

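The side view shows the shut fingers over handset 1, with the tips near (115,120). In the wrist view the tips are at about (582,190). I'll compare both with the reported TCP.

```bash
python3 - <<'E'
from h import *
from scipy.spatial.transform import Rotation as R
d=arm.get_image("wrist");s=arm.sense()
np.set_printoptions(precision=4,suppress=True)
M=d["mount"];k=d["camera_matrix"];print(M,k,s['eef_pos'])
c=np.linalg.inv(M)
for z in(0,-.02,-.04):
    q=c@[0,0,z,1];u=k@q[:3];print('TCP wrist z',z,u[:2]/u[2]);
p=np.r_[s['eef_pos'],1]
for n in('side','top'):
    u=P(n)@p;print(n,u[:2]/u[2])
# handset 1 corners top face in the wrist
r=R.from_quat(s['ee_rot'])
a=np.radians(9.8);ax=np.array([np.cos(a),np.sin(a),0]);ay=np.array([-ax[1],ax[0],0]);C=np.array([.446,-.1195,.029])
for sx in(-1,1):
  for sy in(-1,1):
    t=r.inv().apply(C+.055*sx*ax+.021*sy*ay-s['eef_pos']);q=c@np.r_[t,1];u=k@q[:3];print(sx,sy,u[:2]/u[2])
print('m1 pixels->wrist', [( (x/.779)-467,y/.779) for x,y in((582,190),(553,127),(616,127))])
cv2.imwrite("pics/m2.png",cv2.resize(np.hstack([arm.get_image("side")["image"][230:300,240:340],arm.get_image("top")["image"][195:265,270:370]]),(800,280),interpolation=cv2.INTER_CUBIC))
E
```

```text
[[-0.0004 -0.9533 -0.3021  0.077 ]
 [ 1.     -0.0003 -0.0003 -0.0009]
 [ 0.0002 -0.3021  0.9533 -0.1655]
 [ 0.      0.      0.      1.    ]] [[291.2918   0.     280.4439]
 [  0.     291.2918 208.6841]
 [  0.       0.       1.    ]] [ 0.4451 -0.1198  0.0068]
TCP wrist z 0 [281.9319 246.3269]
TCP wrist z -0.02 [282.0987 261.6259]
TCP wrist z -0.04 [282.31   281.0081]
side [280.0562 273.7454]
top [315.8654 241.9149]
-1 -1 [239.959  165.0934]
-1 1 [325.1955 165.0663]
1 -1 [247.6337 346.0736]
1 1 [316.8431 346.0629]
m1 pixels->wrist [(280.1116816431322, 243.90243902439025), (242.88446726572522, 163.0295250320924), (323.7573812580231, 163.0295250320924)]
```

View pics/m2.png

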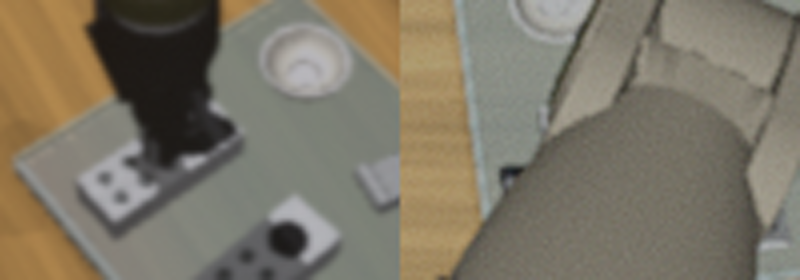

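```bash
python3 - <<'E'
from cell import arm
import cv2
a=arm.get_image("wrist")["image"][140:340,180:440]
cv2.imwrite("pics/m3.png",cv2.resize(a,None,fx=3,fy=3,interpolation=cv2.INTER_CUBIC))
E
```

```text
(no output)
```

View pics/m3.png

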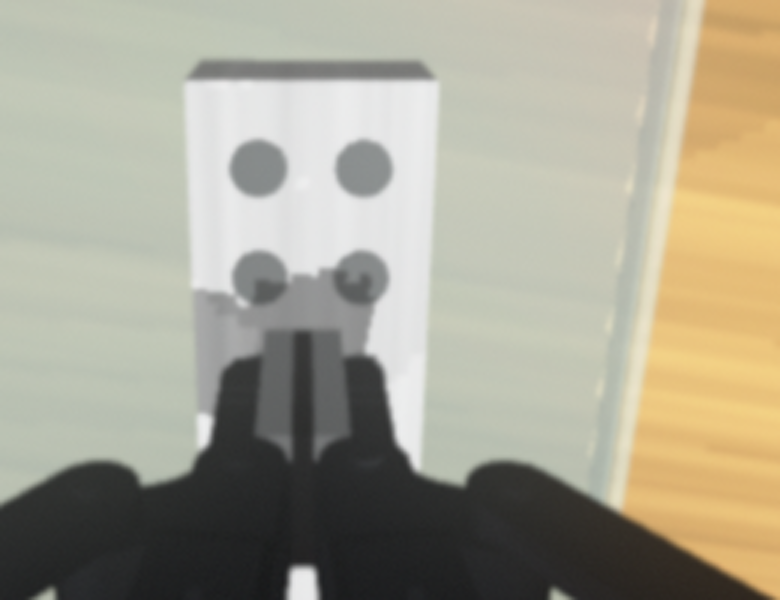

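The fingers vanish at the handset's top plane (crop row 330). Either they penetrate it or they really end there. To find out, I'll raise the arm and compare the tip's image row with a pixel profile.

```bash
python3 - <<'E'
from cell import arm
a=arm.get_image("wrist")["image"].mean(2).astype(int)
for c in(268,290):print(c,list(a[214:272:2,c]))
E
```

```text
268 [np.int64(229), np.int64(228), np.int64(228), np.int64(228), np.int64(220), np.int64(155), np.int64(133), np.int64(134), np.int64(133), np.int64(125), np.int64(97), np.int64(93), np.int64(92), np.int64(103), np.int64(138), np.int64(145), np.int64(146), np.int64(143), np.int64(128), np.int64(116), np.int64(114), np.int64(110), np.int64(100), np.int64(95), np.int64(96), np.int64(98), np.int64(98), np.int64(97), np.int64(98)]
290 [np.int64(229), np.int64(229), np.int64(229), np.int64(229), np.int64(229), np.int64(228), np.int64(228), np.int64(215), np.int64(149), np.int64(135), np.int64(136), np.int64(142), np.int64(146), np.int64(146), np.int64(145), np.int64(145), np.int64(146), np.int64(141), np.int64(114), np.int64(103), np.int64(102), np.int64(101), np.int64(101), np.int64(101), np.int64(99), np.int64(100), np.int64(99), np.int64(99), np.int64(97)]
```

Request:
{"op": "apply_moves", "data": {"series": [[0,0,0,-0.03,0,0,0],[0,0,0,-0.04,0,0,0],[0,0,0,0,0,0,0],[0,0,0,0,0,0,0]]}}

```text
t: 4.45
eef_pos: [0.445, -0.1197, 0.0765]
ee_rot: [-0.085, 0.996, 0.0, -0.0]
force: [-0.2, 1.0, 0.5]
grip_width: -0.004
finger_force: 0.0
```

```bash
python3 - <<'E'
from cell import arm
import cv2
b=arm.get_image("wrist")["image"];cv2.imwrite("pics/m4.png",b);a=b.mean(2).astype(int)
for c in(268,290):print(c,list(a[214:272:2,c]))
print(arm.sense()['eef_pos'],arm.sense()['force'])
E
```

```text
268 [np.int64(235), np.int64(218), np.int64(153), np.int64(141), np.int64(140), np.int64(141), np.int64(145), np.int64(202), np.int64(233), np.int64(234), np.int64(234), np.int64(234), np.int64(234), np.int64(234), np.int64(233), np.int64(231), np.int64(212), np.int64(149), np.int64(102), np.int64(98), np.int64(96), np.int64(96), np.int64(98), np.int64(95), np.int64(95), np.int64(96), np.int64(96), np.int64(96), np.int64(96)]
290 [np.int64(237), np.int64(228), np.int64(171), np.int64(144), np.int64(142), np.int64(142), np.int64(157), np.int64(220), np.int64(235), np.int64(236), np.int64(236), np.int64(235), np.int64(235), np.int64(231), np.int64(170), np.int64(81), np.int64(70), np.int64(71), np.int64(92), np.int64(100), np.int64(101), np.int64(100), np.int64(100), np.int64(98), np.int64(98), np.int64(98), np.int64(96), np.int64(96), np.int64(96)]
[ 0.4444295  -0.11946823  0.07595066] [ 0.09930947 -0.07785777  0.07020268]
```

```bash
python3 - <<'E'
from h import *
s=arm.sense();a=arm.get_image("side")["image"]
for z in(0,.02):
    u=P('side')@np.r_[s['eef_pos']+[0,0,z],1];print(z,u[:2]/u[2])
w=cv2.imread("pics/m4.png")[170:350,200:380]
cv2.imwrite("pics/m5.png",np.hstack([cv2.resize(a[215:295,240:320],(400,400),interpolation=cv2.INTER_CUBIC),cv2.resize(w,(400,400),interpolation=cv2.INTER_CUBIC)]))
E
```

```text
0 [279.45531122 259.1488334 ]
0.02 [279.35919116 254.6355146 ]
```

View pics/m5.png

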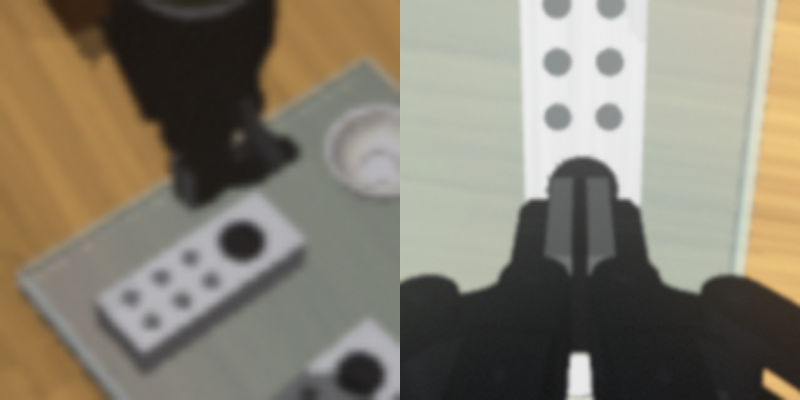

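The pads end about 15–20 mm short of the reported TCP: the side tip is at (190,205) where the TCP projects lower, and the wrist tip row of 248 agrees. So the fingers must go lower. I'll descend open in small steps and watch the force.

Request:
{"op": "apply_moves", "data": {"series": [[0.8,0,0,0,0,0,0],[0.8,0,0,0,0,0,0],[0.8,0,0,0.03,0,0,0],[0.8,0,0,0.03,0,0,0],[0.8,0,0,0.01,0,0,0],[0.8,0,0,0.006,0,0,0],[0.8,0,0,0,0,0,0]]}}

```text
t: 5.42
eef_pos: [0.4455, -0.1199, 0.0011]
ee_rot: [-0.085, 0.996, -0.0, 0.0]
force: [-0.7, -0.7, 0.4]
grip_width: 0.798
finger_force: 0.0
```

Request:
{"op": "apply_moves", "data": {"series": [[0.8,0,0,0.004,0,0,0],[0.8,0,0,0,0,0,0]]}}

```text
t: 5.68
eef_pos: [0.4454, -0.1199, -0.0029]
ee_rot: [-0.085, 0.996, -0.0, 0.0]
force: [0.6, -0.0, 0.5]
grip_width: 0.794
finger_force: 0.0
```

Request:
{"op": "apply_moves", "data": {"series": [[0.8,0,0,0.004,0,0,0],[0.8,0,0,0,0,0,0]]}}

```text
t: 5.92
eef_pos: [0.4449, -0.1197, -0.0074]
ee_rot: [-0.085, 0.996, 0.0, -0.0]
force: [0.6, 0.7, 0.4]
grip_width: 0.796
finger_force: 0.0
```

Still no contact, which confirms that the reported TCP lies beyond the real fingertips. I'll go a little lower and close.

Request:
{"op": "apply_moves", "data": {"series": [[0.8,0,0,0.004,0,0,0],[0.8,0,0,0,0,0,0]]}}

```text
t: 6.18
eef_pos: [0.4448, -0.1196, -0.0115]
ee_rot: [-0.085, 0.996, 0.0, -0.0]
force: [0.1, -0.1, 0.7]
grip_width: 0.803
finger_force: 0.0
```

Request:
{"op": "apply_moves", "data": {"series": [[0,0,0,0,0,0,0],[0,0,0,0,0,0,0],[0,0,0,0,0,0,0]]}}

```text
t: 6.55
eef_pos: [0.4455, -0.1199, -0.0108]
ee_rot: [-0.085, 0.996, -0.0, 0.0]
force: [-0.7, 0.0, 3.4]
grip_width: 0.476
finger_force: 61.6
```

Gripped, at an opening of 0.476 (about 41 mm). Lift and weigh.

Request:
{"op": "apply_moves", "data": {"series": [[0,0,0,-0.02,0,0,0],[0,0,0,-0.02,0,0,0],[0,0,0,0,0,0,0],[0,0,0,0,0,0,0],[0,0,0,0,0,0,0],[0,0,0,0,0,0,0]]}}

```text
t: 7.3
eef_pos: [0.4446, -0.1196, 0.0281]
ee_rot: [-0.085, 0.996, 0.0, -0.001]
force: [0.1, -0.2, -1.7]
grip_width: 0.475
finger_force: 61.1
```

Request:
{"op": "apply_moves", "data": {"series": [[0,0,0,0,0,0,0]]}}

```text
t: 7.42
eef_pos: [0.4449, -0.1197, 0.0285]
ee_rot: [-0.085, 0.996, 0.0, -0.0]
force: [0.1, -0.2, -2.3]
grip_width: 0.473
finger_force: 61.1
```

Request:
{"op": "apply_moves", "data": {"series": [[0,0,0,0,0,0,0]]}}

```text
t: 7.55
eef_pos: [0.445, -0.1198, 0.0287]
ee_rot: [-0.085, 0.996, 0.0, -0.0]
force: [0.2, -0.7, -2.4]
grip_width: 0.474
finger_force: 61.1
```

Request:
{"op": "apply_moves", "data": {"series": [[0,0,0,0,0,0,0]]}}

```text
t: 7.68
eef_pos: [0.4452, -0.1198, 0.0288]
ee_rot: [-0.085, 0.996, 0.0, 0.0]
force: [-0.6, -0.1, -1.3]
grip_width: 0.472
finger_force: 61.1
```

```bash
cat >w.py <<'E'
from cell import arm
import numpy as np
f=[]
for i in range(14):
    arm.get_image("wrist");f.append(arm.sense()['force'][2])
print(np.mean(f),np.std(f)/14**.5)
E
python3 w.py;python3 d.py 0.4585 -0.22 -0.009 103
```

```text
-1.423949319056171 0.12795376481544632
t 8.375 pos [ 0.4451 -0.1198  0.0288] turn [ 0.0038  0.0028 -3.1913] shift [ 0.0095 -0.1007  0.0378] F [ 0.5739 -0.0326 -1.27  ] grip 0.4751424409489857
```

About 1.4 N, so handset 1 is empty. I'll set it back and go to handset 2.

Request:
{"op": "apply_moves", "data": {"series": [[0,0,0,0.02,0,0,0],[0,0,0,0.015,0,0,0],[0,0,0,0.0035,0,0,0],[0,0,0,0,0,0,0],[0.8,0,0,0,0,0,0],[0.8,0,0,0,0,0,0],[0.8,0,0,-0.04,0,0,0],[0.8,0,0,-0.04,0,0,-3.2],[0.8,0.004,-0.05,0,0,0,0],[0.8,0.004,-0.05,0,0,0,0],[0.8,0,0,0,0,0,0],[0.8,0,0,0,0,0,0]]}}

```text
t: 9.88
eef_pos: [0.4594, -0.2187, 0.0702]
ee_rot: [-0.113, 0.994, 0.0, -0.0]
force: [-0.6, -0.3, -0.6]
grip_width: 0.797
finger_force: 0.0
```

```bash
python3 d.py 0.4585 -0.22 -0.009 103
```

```text
t 9.875 pos [ 0.4594 -0.2187  0.0702] turn [ 0.0554 -0.0187 -0.0278] shift [ 0.0011 -0.0011  0.0792] F [-0.5663 -0.2737 -0.6423] grip 0.7966745602407885
```

Request:
{"op": "apply_moves", "data": {"series": [[0.8,0.001,-0.001,0.03,0,0,0],[0.8,0,0,0.03,0,0,0],[0.8,0,0,0.019,0,0,0],[0.8,0,0,0,0,0,0],[0,0,0,0,0,0,0],[0,0,0,0,0,0,0],[0,0,0,0,0,0,0],[0,0,0,-0.02,0,0,0],[0,0,0,-0.02,0,0,0],[0,0,0,0,0,0,0],[0,0,0,0,0,0,0]]}}

```text
t: 11.25
eef_pos: [0.4588, -0.2201, 0.0309]
ee_rot: [-0.113, 0.994, 0.0, -0.0]
force: [-0.2, -0.3, -0.8]
grip_width: 0.469
finger_force: 61.0
```

```bash
python3 w.py;python3 d.py 0.474 -0.315 -0.009 95.7
```

```text
-1.4009837473202598 0.10463042907318494
t 11.95 pos [ 0.4591 -0.2202  0.0313] turn [0.0006 0.002  7.3095] shift [-0.0054 -0.0958  0.0403] F [-0.639   0.4827 -1.7893] grip 0.4706584743283649
```

Handset 2 is empty too (1.40 N). I'll put it back and take handset 3.

Request:
{"op": "apply_moves", "data": {"series": [[0,0,0,0.02,0,0,0],[0,0,0,0.015,0,0,0],[0,0,0,0.005,0,0,0],[0,0,0,0,0,0,0],[0.8,0,0,0,0,0,0],[0.8,0,0,0,0,0,0],[0.8,0,0,-0.04,0,0,0],[0.8,0,0,-0.04,0,0,7.3],[0.8,-0.0027,-0.048,0,0,0,0],[0.8,-0.0027,-0.048,0,0,0,0],[0.8,0,0,0,0,0,0],[0.8,0,0,0,0,0,0]]}}

```text
t: 13.45
eef_pos: [0.4734, -0.3147, 0.0706]
ee_rot: [-0.05, 0.999, 0.001, -0.001]
force: [0.9, -0.9, 1.1]
grip_width: 0.796
finger_force: 0.0
```

```bash
python3 d.py 0.474 -0.315 -0.009 95.7
```

```text
t 13.45 pos [ 0.4734 -0.3147  0.0706] turn [ 0.0979 -0.0608 -0.0227] shift [-0.0006 -0.0004  0.0796] F [ 0.9286 -0.8983  1.0936] grip 0.7956774428425484
```

Request:
{"op": "apply_moves", "data": {"series": [[0.8,-0.0005,0,0.03,0,0,0],[0.8,0,0,0.03,0,0,0],[0.8,0,0,0.0195,0,0,0],[0.8,0,0,0,0,0,0],[0,0,0,0,0,0,0],[0,0,0,0,0,0,0],[0,0,0,0,0,0,0],[0,0,0,-0.02,0,0,0],[0,0,0,-0.03,0,0,0],[0,0,0,-0.03,0,0,0],[0,0,0,0,0,0,0],[0,0,0,0,0,0,0]]}}

```text
t: 14.95
eef_pos: [0.4739, -0.3146, 0.0707]
ee_rot: [-0.05, 0.999, 0.001, -0.001]
force: [0.5, -0.3, -3.0]
grip_width: 0.468
finger_force: 61.5
```

```bash
python3 w.py;python3 d.py 0.519 0.12 0.17 182.5
```

```text
-2.885273297076459 0.08451686987562343
t 15.65 pos [ 0.4746 -0.3152  0.0718] turn [ -0.0054   0.0071 -86.794 ] shift [-0.4328 -0.0634 -0.0982] F [ 0.3058 -0.1715 -3.0348] grip 0.47322404439381194
```

2.9 N against 1.4 N, so handset 3 is the loaded one. I'll carry it over the box.

Request:
{"op": "apply_moves", "data": {"series": [[0,0,0,-0.05,0,0,-9.64],[0,0,0,-0.05,0,0,-9.64],[0,0,0,0,0,0,-9.64],[0,0,0,0,0,0,-9.64],[0,0,0,0,0,0,-9.64],[0,0,0,0,0,0,-9.64],[0,0,0,0,0,0,-9.64],[0,0,0,0,0,0,-9.64],[0,0,0,0,0,0,-9.64],[0,-0.036,-0.0079,0,0,0,0],[0,-0.05,-0.0079,0,0,0,0],[0,-0.05,-0.0079,0,0,0,0]]}}

```text
t: 17.15
eef_pos: [0.4924, -0.1772, 0.1718]
ee_rot: [0.722, -0.692, 0.0, -0.0]
force: [0.2, -0.6, -2.3]
grip_width: 0.472
finger_force: 63.3
```

Request:
{"op": "apply_moves", "data": {"series": [[0,-0.05,-0.0079,0,0,0,0],[0,-0.05,-0.0079,0,0,0,0],[0,-0.05,-0.0079,0,0,0,0],[0,-0.05,-0.0079,0,0,0,0],[0,-0.05,-0.0079,0,0,0,0],[0,-0.03,0,0,0,0,0],[0,0,0,0,0,0,0],[0,0,0,0,0,0,0]]}}

```text
t: 18.15
eef_pos: [0.5197, 0.1029, 0.1718]
ee_rot: [0.722, -0.692, 0.0, 0.0]
force: [0.2, -0.6, -3.8]
grip_width: 0.473
finger_force: 63.2
```

```bash
python3 d.py 0.518 0.151 0.17 182.5; python3 - <<'E'
from cell import arm
import cv2
b=arm.get_image("wrist")["image"];cv2.imwrite("pics/m6.png",cv2.resize(b,(800,600),interpolation=cv2.INTER_CUBIC))
E
```

```text
t 18.15 pos [0.5197 0.1029 0.1718] turn [-0.0007 -0.0198 -0.0158] shift [-0.0481 -0.0004  0.0018] F [ 0.1934 -0.5914 -3.8212] grip 0.47297071870978147
```

View pics/m6.png

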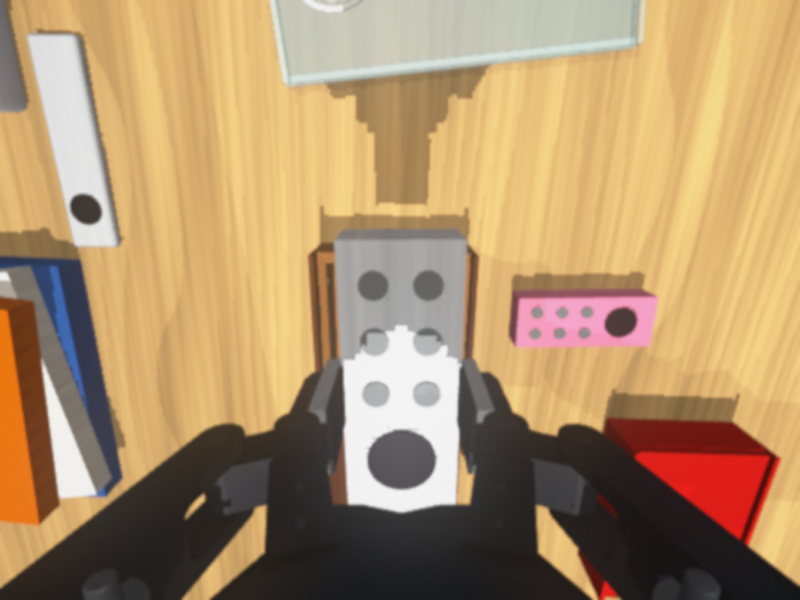

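The wrist view shows the handset held level and roughly centred over the open box. The box's -y end corners are at about (311,252) and (478,251).

```bash
python3 - <<'E'
from h import *
from scipy.spatial.transform import Rotation as R
s=arm.sense();d=arm.get_image("wrist");M=d["mount"];k=d["camera_matrix"];r=R.from_quat(s['ee_rot'])
def w(u,v,z):
    q=M[:3,:3]@np.linalg.inv(k)@[(u+.5)*.7-.5,(v+.5)*.7-.5,1];q=r.apply(q);o=r.apply(M[:3,3])+s['eef_pos'];return o+q*(z-o[2])/q[2]
for z in(.04,.052):print(z,w(311,252,z),w(478,251,z))
# held handset's top: corners of far end and keys -> its height, yaw
for z in(.19,.2):print(z,w(336,238,z),w(466,238,z))
E
```

```text
0.04 [0.58603837 0.08607482 0.04      ] [0.4653004  0.08026157 0.04      ]
0.052 [0.5835136  0.08359096 0.052     ] [0.46764753 0.07801228 0.052     ]
0.19 [0.54548997 0.04960574 0.19      ] [0.49935537 0.04766504 0.19      ]
0.2 [0.54399585 0.04790365 0.2       ] [0.50099135 0.04609461 0.2       ]
```

Box centre is about (0.521, 0.166) with yaw about 2.7°. I'll move to the placing point and lower.

```bash
python3 d.py 0.522 0.151 0.06 182.7
```

```text
t 18.25 pos [0.5198 0.1022 0.1719] turn [-0.0057 -0.0108 -0.305 ] shift [-0.0486 -0.0045  0.1119] F [-0.9608  0.0338 -3.19  ] grip 0.4724468048807572
```

Request:
{"op": "apply_moves", "data": {"series": [[0,-0.0243,-0.0022,0,0,0,-0.3],[0,-0.0243,-0.0022,0.02,0,0,0],[0,0,0,0.04,0,0,0],[0,0,0,0.04,0,0,0],[0,0,0,0.012,0,0,0],[0,0,0,0,0,0,0],[0,0,0,0,0,0,0]]}}

```text
t: 19.12
eef_pos: [0.5235, 0.1518, 0.0616]
ee_rot: [0.724, -0.69, 0.001, -0.001]
force: [-0.4, 0.7, -2.9]
grip_width: 0.47
finger_force: 63.2
```

```bash
python3 d.py 0.522 0.151 -0.0075 182.7
```

```text
t 19.125 pos [0.5235 0.1518 0.0616] turn [-0.1679  0.02    0.0266] shift [0.0007 0.0015 0.0691] F [-0.4114  0.6623 -2.9451] grip 0.47024472289728275
```

Request:
{"op": "apply_moves", "data": {"series": [[0,0.0007,0.0015,0.02,0,0,0],[0,0,0,0.025,0,0,0],[0,0,0,0.012,0,0,0],[0,0,0,0,0,0,0]]}}

```text
t: 19.62
eef_pos: [0.5205, 0.1511, 0.003]
ee_rot: [0.724, -0.69, -0.0, 0.0]
force: [-0.8, 0.3, -3.7]
grip_width: 0.471
finger_force: 63.3
```

Request:
{"op": "apply_moves", "data": {"series": [[0,0,0,0.008,0,0,0],[0,0,0,0.004,0,0,0],[0,0,0,0,0,0,0]]}}

```text
t: 20.0
eef_pos: [0.5219, 0.1513, -0.0057]
ee_rot: [0.724, -0.69, 0.001, -0.001]
force: [-5.8, -0.8, 19.5]
grip_width: 0.466
finger_force: 65.7
```

Contact with the floor. Release, then rise.

Request:
{"op": "apply_moves", "data": {"series": [[0.62,0,0,-0.001,0,0,0],[0.62,0,0,0,0,0,0],[0.62,0,0,0,0,0,0],[0.62,0,0,-0.01,0,0,0],[0.62,0,0,-0.03,0,0,0],[0.62,0,0,-0.04,0,0,0],[0.62,0,0,-0.05,0,0,0],[0.62,0,0,-0.03,0,0,0],[0.62,0,0,0,0,0,0]]}}

```text
t: 21.12
eef_pos: [0.5226, 0.1515, 0.1552]
ee_rot: [0.724, -0.69, 0.002, -0.002]
force: [0.0, -0.2, -0.8]
grip_width: 0.621
finger_force: 0.0
```

```bash
python3 d.py 0.52 0.10 0.15 182.7; python3 - <<'E'
from cell import arm
import cv2,numpy as np
b=arm.get_image("wrist")["image"];a=arm.get_image("side")["image"][140:230,205:300]
cv2.imwrite("pics/m7.png",np.hstack([cv2.resize(a,(360,341),interpolation=cv2.INTER_CUBIC),cv2.resize(b,(440,341))]))
E
```

```text
t 21.125 pos [0.5226 0.1515 0.1552] turn [-0.3554  0.0354  0.0692] shift [0.0513 0.005  0.0052] F [ 0.0175 -0.1994 -0.8426] grip 0.6210220482308599
```

View pics/m7.png

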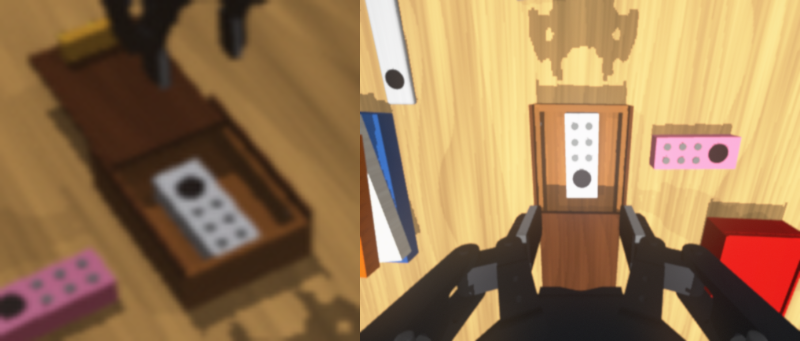

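The view shows the handset flat in the box, clear of the lid edge, with the lid open. Now I'll shut the fingers and go behind the brass bar.

```bash
python3 d.py 0.51 0.405 0.155 182.7
```

```text
t 21.225 pos [0.5204 0.1511 0.1518] turn [-0.0167  0.0068  0.0673] shift [-0.2541 -0.0016 -0.0032] F [-0.1837  0.5557 -0.4736] grip 0.6194664630071226
```

Request:
{"op": "apply_moves", "data": {"series": [[0,-0.03,0,0,0,0,0],[0,-0.05,0,0,0,0,0],[0,-0.05,0,0,0,0,0],[0,-0.05,0,0,0,0,0],[0,-0.05,0,0,0,0,0],[0,-0.024,0,0,0,0,0],[0,0,0,0,0,0,0],[0,0,0,0,0,0,0]]}}

```text
t: 22.22
eef_pos: [0.5075, 0.4038, 0.1504]
ee_rot: [0.724, -0.69, -0.0, 0.001]
force: [-0.6, -1.1, -0.6]
grip_width: -0.001
finger_force: 0.0
```

```bash
python3 d.py 0.51 0.405 0.042 182.7
```

```text
t 22.225 pos [0.5075 0.4038 0.1504] turn [ 0.1277 -0.0927  0.053 ] shift [-0.0011 -0.0025  0.1084] F [-0.6018 -1.0507 -0.6106] grip -0.001017440779670948
```

Request:
{"op": "apply_moves", "data": {"series": [[0,0,-0.0025,0.04,0,0,0],[0,0,0,0.04,0,0,0],[0,0,0,0.028,0,0,0],[0,0,0,0,0,0,0],[0,0,0,0,0,0,0]]}}

```text
t: 22.85
eef_pos: [0.5115, 0.4045, 0.0451]
ee_rot: [0.724, -0.69, 0.0, -0.001]
force: [-0.6, 1.0, -0.4]
grip_width: -0.001
finger_force: 0.0
```

Request:
{"op": "apply_moves", "data": {"series": [[0,0.01,0,0,0,0,0],[0,0.01,0,0,0,0,0],[0,0.01,0,0,0,0,0],[0,0.01,0,0,0,0,0]]}}

```text
t: 23.35
eef_pos: [0.513, 0.3646, 0.0444]
ee_rot: [0.724, -0.69, -0.0, -0.001]
force: [0.5, 1.0, 1.2]
grip_width: 0.002
finger_force: 0.7
```

Contact with the bar, about 1 N. Keep pushing.

Request:
{"op": "apply_moves", "data": {"series": [[0,0.012,0,0,0,0,0],[0,0.012,0,0,0,0,0],[0,0.012,0,0,0,0,0],[0,0.012,0,0,0,0,0],[0,0.012,0,0,0,0,0],[0,0.012,0,0,0,0,0],[0,0.012,0,0,0,0,0]]}}

```text
t: 24.22
eef_pos: [0.5164, 0.2803, 0.0437]
ee_rot: [0.724, -0.69, -0.0, 0.0]
force: [-0.8, 1.6, 0.1]
grip_width: 0.004
finger_force: 0.7
```

```bash
python3 d.py 0.517 0.244 0.044 182.7; python3 - <<'E'
from h import *
d=arm.get_image("wrist")["image"];cv2.imwrite("pics/w8.png",d);t=arm.get_image("top")["image"];cv2.imwrite("pics/t8.png",t)
hsv=cv2.cvtColor(t,cv2.COLOR_BGR2HSV);m=cv2.inRange(hsv,(20,120,80),(32,255,255))[180:240,110:260];ys,xs=np.nonzero(m);print('brass',len(xs),(xs.mean()+110,ys.mean()+180) if len(xs) else None)
E
```

```text
t 24.225 pos [0.5164 0.2803 0.0437] turn [ 0.0316 -0.0023  0.0684] shift [ 0.0362  0.0011 -0.0003] F [-0.7682  1.6009  0.106 ] grip 0.0036627697612322987
brass 128 (np.float64(175.2890625), np.float64(209.59375))
```

Request:
{"op": "apply_moves", "data": {"series": [[0,0.01,0,0,0,0,0],[0,0.01,0,0,0,0,0],[0,0.005,0,0,0,0,0]]}}

```text
t: 24.7
eef_pos: [0.5178, 0.2574, 0.0439]
ee_rot: [0.724, -0.69, -0.002, -0.001]
force: [-2.0, 9.1, -1.8]
grip_width: -0.001
finger_force: 4.7
```

Request:
{"op": "apply_moves", "data": {"series": [[0,0.005,0,0,0,0,0],[0,0,0,0,0,0,0]]}}

```text
t: 24.95
eef_pos: [0.5182, 0.2506, 0.0438]
ee_rot: [0.724, -0.69, 0.0, 0.0]
force: [-0.1, -0.1, 0.4]
grip_width: -0.0
finger_force: 0.0
```

Request:
{"op": "apply_moves", "data": {"series": [[0,0.004,0,0,0,0,0],[0,0,0,0,0,0,0]]}}

```text
t: 25.2
eef_pos: [0.5184, 0.2465, 0.0438]
ee_rot: [0.724, -0.69, 0.0, 0.0]
force: [0.5, -0.1, 1.0]
grip_width: 0.002
finger_force: 0.0
```

Request:
{"op": "apply_moves", "data": {"series": [[0,0.003,0,0,0,0,0],[0,0,0,0,0,0,0]]}}

```text
t: 25.45
eef_pos: [0.5185, 0.2459, 0.044]
ee_rot: [0.724, -0.689, -0.001, -0.001]
force: [0.1, 7.5, -1.4]
grip_width: 0.002
finger_force: 3.5
```

The detent snapped: 9 N, then 0, then firm contact at the stop. One more small push to confirm, then back off.

Request:
{"op": "apply_moves", "data": {"series": [[0,0.002,0,0,0,0,0],[0,0,0,0,0,0,0]]}}

```text
t: 25.7
eef_pos: [0.5185, 0.2458, 0.0441]
ee_rot: [0.725, -0.689, -0.003, -0.003]
force: [-1.1, 12.4, -1.4]
grip_width: -0.001
finger_force: 6.2
```

Request:
{"op": "apply_moves", "data": {"series": [[0,-0.01,0,0,0,0,0],[0,-0.03,0,0,0,0,0],[0,-0.02,0,-0.04,0,0,0],[0,0,0,-0.05,0,0,0],[0,-0.06,0,-0.05,0,0,0],[0,-0.06,0,0,0,0,0],[0,0,0,0,0,0,0],[0,0,0,0,0,0,0]]}}

```text
t: 26.7
eef_pos: [0.51, 0.4096, 0.1731]
ee_rot: [0.724, -0.69, 0.0, 0.001]
force: [0.9, 0.5, -0.5]
grip_width: -0.001
finger_force: 0.0
```

```bash
python3 - <<'E'
from h import *
t=arm.get_image("top")["image"];t0=cv2.imread("pics/top0.png")
for i in(t0,t):
    hsv=cv2.cvtColor(i,cv2.COLOR_BGR2HSV);m=cv2.inRange(hsv,(20,150,60),(32,255,255))[195:225,115:245];ys,xs=np.nonzero(m);print(len(xs),np.median(xs)+115,np.median(ys)+195)
# expected grip pixel with lid shut
a=np.radians(2.7);c=np.array([.521,.166,.072])+.06*np.array([-np.sin(a),np.cos(a),0]);u=P('top')@np.r_[c,1];print(u[:2]/u[2])
# change at the tray's handsets and bystanders
for n,b in(('H1',(300,340,220,265)),('H2',(342,370,214,260)),('H3spot',(380,403,210,255)),('far',(296,395,172,206)),('slim',(235,295,118,134))):
    x0,x1,y0,y1=b;print(n,np.abs(t[y0:y1,x0:x1].astype(int)-t0[y0:y1,x0:x1]).mean())
E
python3 d.py .5 .3 .2 182
```

```text
47 130.0 211.0
95 181.0 208.0
[181.59937081 208.27992401]
H1 5.556851851851852
H2 4.711697722567288
H3spot 26.664090177133655
far 2.3502673796791442
slim 2.4479166666666665
t 26.75 pos [0.5101 0.409  0.1732] turn [ 0.0605 -0.0808  0.7471] shift [ 0.1086  0.0139 -0.0268] F [-0.7033 -0.7031 -0.2403] grip 0.005518211649631728
```

The lid stopped firmly, with the grip at its shut pixel. The two empty handsets and the bystanders are essentially unmoved, so I'm handing in.

```bash
python3 -c "
from cell import arm
print(arm.finish_job())"
```

```text
the job is handed in; nothing more can be done
None
```

The job is handed in: the handset furthest right on the tray was the loaded one (2.9 N against 1.4 N for the other two), and it lies flat in the wooden box with the lid pushed past its detent to a firm stop; I saw no verdict, only that hand-in was accepted.

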